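# Register a panel blank against the fence and end stop

### The arm

A 7-joint arm with a two-finger parallel gripper is mounted at the origin on the work surface. World frame = base frame: x ahead of the robot, y to its left, z up, the work surface at z = 0. Lengths are in m, angles in rad, forces in N, time in s.
With the tool pointing down it reaches from about 0.425 to 0.95 m from the base axis. Payload 4.7 kg.
Tool frame: the origin (TCP) lies at the very end of the fingers, on their centre line; the grasp point (between the pads) lies 19 mm behind it; z points along the fingers, y is the line along which they close (so a half turn about z gives the same grasp; the last joint's range is limited). The gripper opens to 87 mm and grips with 3 to 60 N. Pads are 19 mm wide; open, the fingers measure 117 mm over their backs; the gripper's body (75 mm by 190 mm) begins 51 mm behind the grasp point.
Start: joints at [1.228, 0.469, -0.049, 1.532, 0.024, 1.141, -0.082], TCP at [0.208, -0.642, 0.223] pointing down, gripper open.
Joint ranges: [-2.59, 2.59], [-0.33, 1.99], [-1.39, 1.29], [0.1, 2.45], [-1.04, 4.18], [0.21, 1.99], [-2.66, 2.66]. Speed limits (rad/s): [2.57, 2.57, 3.14, 3.14, 3.14, 3.14, 3.14].

### API

Orientations are given as a rotation vector (axis times angle).
In Python, from rig import r gives the robot as it stands. The module is installed in compiled form; this text tells all that it offers.
- The arm moves only by the tool move_arm, never from a script. Its argument "motion" is a list of rows, each a list of 5 numbers: the finger opening in m, from 0 to 0.087, then the shift along the tool's x, y, z in m, then the turn about the tool's z in rad. A call has 1 to 10 rows; each row is the pose to reach, as a shift and turn from the pose commanded when the call began, along the tool's axes at that moment; what a row does not reach only later rows make up. A row lasts 1/8 s, in which the tool goes at most 62.5 mm and 10.7 degrees, less where a joint would pass 70% of its speed; a pose out of reach is approached as far as the arm can. A call with a gripper value outside its range is refused whole. The fingers move at their own pace and stop on an object; "newtons" is the grip in N (left out, the last holds). Time passes only in rows, so rows that repeat a pose let the fingers close. It gives the time, the measured TCP pose, the force, the opening and the grip force at its end, in the units of the state.
- r.observe(): the state, without advancing time (a new reading comes with each control period).
- r.grab_frame(name): name is "scene" or "top" or "wrist"; returns the picture (400x640x3 uint8, red, green, blue); there is no depth.
- r.camera_model(name): a dict with "fx", "fy", "cx", "cy" (pixels), "pose" (4x4, takes a point from camera to world coordinates); the wrist camera has in their place "mount" (4x4, takes a point from camera to tool coordinates, whose origin is the TCP and whose axes are the flange's). Camera axes: x right, y down, z forward; pixel columns grow to the right and rows downward; lengths in m; the calibration is good to about 2 mm. A picture is of the moment at which its call begins: read the wrist's pose just before it. camera_model takes no time and is no camera call.
- r.finish_job(): hands the job in; it is judged then, once.
The state is a dict: "t": time; "joint_pos": joint angles; "qvel": joint speeds; "tau": joint torques, N m; "tool_pos": TCP position; "orientation": TCP orientation; "wrist_force": force on the tool from outside, world axes, zero at the start; "wrist_torque": the same for the moment, N m; "grip_width": finger opening in m; "grip_force": force on a finger pad.
Only numpy, scipy, OpenCV 4.12 (cv2) and the standard library are available. Lean on these libraries where they do the work, as an engineer would, in place of code of your own. Each camera call takes 0.05 s, during which the arm holds its last target. There are 200 camera calls.

### The job

Two plywood blanks lie on the machine bed. Push the longer one along the bed until its far long edge lies flat against the aluminium fence and its end is against the dark steel stop block that sticks out in front of the fence (which may be towards the left or the right end). Only push it with the fingers, never lift or tip it, and leave the shorter blank and the other loose things where they are.

Things in the scene. Friction and masses are not known exactly. Their poses are not given: they have to be found in the camera images.
- long_blank_center (a point): The longer blank: plywood slab lying flat, 90 mm (its x) by 170 mm (its y) by 30 mm high, 0.2 to 0.45 kg, loose. This point is its centre, 15 mm above its underside. It starts in front of the fence (robot side), turned up to 0.35 rad; friction with the bed varies.
- fence: Fixed straight aluminium fence on the bed, 760 mm long (its y), 30 mm thick, 40 mm high (43 mm with a dark strip along its top). Origin: on the bed, on the front face (the face towards the robot), at the middle of its length. Its x points away from the robot, so the face is its plane x = 0 and the blank must come up from the -x side. It may be turned up to 0.06 rad.
- stop: Fixed dark steel stop block clamped over the fence, parallel to it, near its left (+y) or right (-y) end. It sticks out 60 mm in front of the fence face, is 30 mm wide along the fence (15 mm either side of its origin) and 59 mm high, with a small knob to 71 mm. Origin: on the bed, in the plane of the fence face, at the middle of its width. Axes as the fence's. The blank goes against the side that faces the middle of the fence.
- reader: Fixed black scale reader sitting on top of the fence near the end that has no stop block: 50 mm along the fence, top at 67 mm, nothing in front of the fence face. Not the stop. Origin: on the bed, in the plane of the fence face, under its middle.
- short_blank_center (a point): The shorter blank, to be left alone: plywood slab, 90 mm (its x) by 100 mm (its y) by 30 mm high, loose. This point is its centre, 15 mm above its underside. It lies beside the longer one, to its left or right.
- glue_bottle: White bottle standing upright, 60 mm diameter, 160 mm high, loose bystander. Origin: centre of its underside.
- cup: Grey open cup, 66 mm diameter, 75 mm high, loose bystander. Origin: centre of its underside.
- wrench: Steel wrench lying on the bed on the robot's left, about 180 mm long, loose bystander. Origin: underside, near the middle of its length.
- dowel: Short wooden dowel standing upright, 28 mm diameter, 50 mm high, on the robot side of the gap between the blanks; loose bystander. Origin: centre of its underside.
- spacer_ring: Steel spacer ring lying flat, 60 mm diameter, 20 mm high, loose bystander. Origin: centre of its underside.
- setting_block: Steel setting block, 40 by 60 mm and 35 mm high, loose bystander. Origin: centre of its underside.
- brush: Hand brush lying on the bed on the right of the robot, loose bystander. Origin: underside, near the middle of its length.
Things that resemble listed ones, but are neither listed nor needed, are in the scene too. Of the things like the stop, leave any that is pink; of the rest the larger one is meant.

How it is judged:
By the outcome, as a careful person would: the job done as asked, in the order asked, and still so for the second after the job is handed in, with the robot touching nothing.
It also fails if it takes over 72 s, if anything falls off the work surface, if the arm or the gripper's body presses on something with over 40 N, if the wrist force passes 120 N, or if a joint passes its speed limit or range.

## Working session

There is one attempt and no reset: what is moved stays moved. The work goes in short steps, Python scripts to look and compute and a tool call to move; the robot and the scene stay as the last step left them, time stands still between calls to the robot, and variables do not carry over. Pictures are saved under pics/ and viewed, at most 10 in all, crops included, and the job is handed in when it is done.

Besides the shell and the picture viewer there is one more tool, called after "Emit:" as name([rows], argument=value, ...), one row to a line, values as JSON. move_arm: Moves the arm, as the interface text tells. Its arguments: {"type":"object","properties":{"motion":{"type":"array","items":{"type":"array","items":{"type":"number"}}},"newtons":{"type":"number"}},"required":["motion"]}

```bash
mkdir -p pics; python3 - <<'E'
from rig import r
import cv2
for n in("top","scene"):
    cv2.imwrite(f"pics/{n}0.png",r.grab_frame(n)[:,:,::-1]); m=r.camera_model(n); print(n,m)
s=r.observe();print(s)
E
```

```text
top {'fx': 507.3775183404284, 'fy': 507.3775183404284, 'cx': 314.39391457168034, 'cy': 205.42289903295904, 'pose': array([[ 1.04520474e-02, -9.91663620e-01,  1.28429048e-01,
         3.21802658e-01],
       [-9.99849595e-01, -8.58685530e-03,  1.50682686e-02,
         3.25998802e-04],
       [-1.38398521e-02, -1.28567226e-01, -9.91604219e-01,
         1.60125775e+00],
       [ 0.00000000e+00,  0.00000000e+00,  0.00000000e+00,
         1.00000000e+00]])}
scene {'fx': 478.06387562369855, 'fy': 478.06387562369855, 'cx': 319.8268851322284, 'cy': 195.9451640098768, 'pose': array([[ 4.67331632e-01,  4.91432664e-01, -7.34911615e-01,
         1.45825324e+00],
       [ 8.84082035e-01, -2.60071861e-01,  3.88280287e-01,
        -4.96064219e-01],
       [-3.16215628e-04, -8.31177817e-01, -5.56006597e-01,
         7.72432053e-01],
       [ 0.00000000e+00,  0.00000000e+00,  0.00000000e+00,
         1.00000000e+00]])}
{'t': 0.1, 'joint_pos': array([ 1.22810465,  0.46934077, -0.04859512,  1.5335776 ,  0.02410331,
        1.14099525, -0.08228981]), 'qvel': array([-5.58574300e-05, -2.01289452e-03, -1.89666685e-03, -3.70054166e-03,
       -1.11758651e-03, -1.45593707e-03,  8.19206663e-04]), 'tau': array([ 7.25030313e-04, -5.09170139e+01, -8.12070211e-02, -2.36829329e+01,
       -6.14463212e-02,  3.44431994e-02,  5.79989569e-05]), 'tool_pos': array([ 0.20819556, -0.64152202,  0.22161654]), 'orientation': array([-3.10131266e+00, -4.90680251e-01,  5.23763805e-04]), 'wrist_force': array([-0.22477123,  0.5353922 ,  0.34270623]), 'wrist_torque': array([-0.00804008,  0.06325437,  0.06398091]), 'grip_force': 0.0, 'grip_width': 0.08700222056386056}
```

View pics/top0.png

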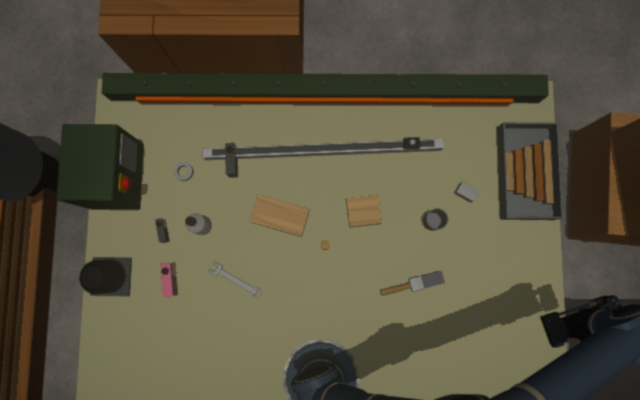

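View pics/scene0.png

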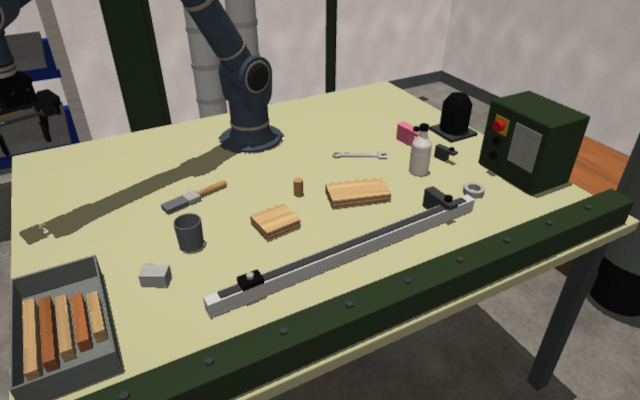

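The top view shows the long blank at about (280,215), the short one at (364,210), and the fence from (204,154) to (442,145). The stop is at (231,158), towards the left end, and the reader is at (411,143). The pink block and the small dark block at (167,278) and (162,230) are decoys. I'll enlarge the area for precise corners.

```bash
python3 - <<'E'
import cv2
a=cv2.imread("pics/top0.png")[130:255,195:395]
a=cv2.convertScaleAbs(cv2.resize(a,None,fx=4,fy=4,interpolation=cv2.INTER_CUBIC),alpha=1.4)
cv2.imwrite("pics/crop0.png",a)
E
```

```text
(no output)
```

View pics/crop0.png

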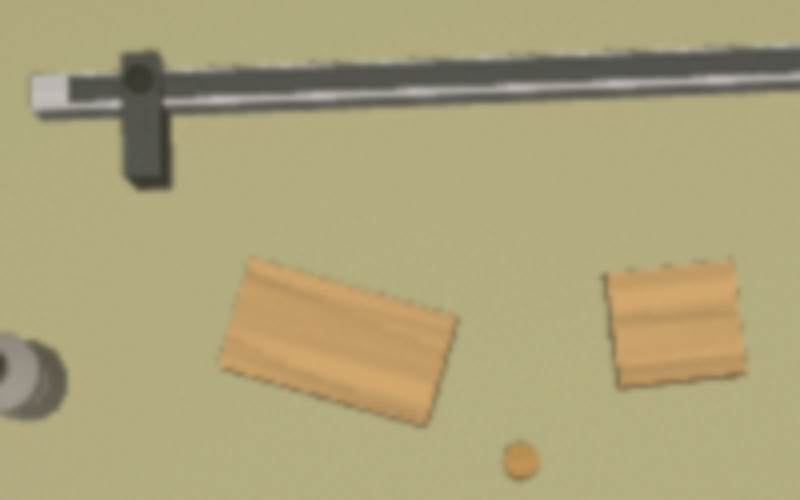

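```bash
cat > h.py <<'E'
import numpy as np
from rig import r
def px(name,u,v,z):
    m=r.camera_model(name);P=m["pose"];d=P[:3,:3]@[(u-m["cx"])/m["fx"],(v-m["cy"])/m["fy"],1]
    return P[:3,3]+d*(z-P[2,3])/d[2]
def crop(u,v,z): return px("top",195+u/4-.375,130+v/4-.375,z)
E
python3 - <<'E'
from h import *
np.set_printoptions(precision=4,suppress=True)
for n,u,v,z in [("A",250,258,.03),("B",458,318,.03),("C",428,424,.03),("D",220,367,.03),
 ("fence base L",40,119,0),("fence base R",800,89,0),("fence top L",165,107,.04),("fence top R",800,83,.04),
 ("stop top fr R",160,178,.059),("stop top back R",160,55,.059),("stop base R",171,188,0),("stop topfrL",124,178,.059),
 ("short",607,273,.03),("short",732,260,.03),("short",745,373,.03),("short",620,387,.03),("dowel",520,455,.05),("bottle",20,375,0)]:
    print(n,crop(u,v,z))
s=r.observe();from scipy.spatial.transform import Rotation as R
print(R.from_rotvec(s["orientation"]).as_matrix())
E
```

```text
A [0.5595 0.2042 0.03  ]
B [0.5135 0.0405 0.03  ]
C [0.4306 0.0628 0.03  ]
D [0.4734 0.2255 0.03  ]
fence base L [0.6761 0.3808 0.    ]
fence base R [ 0.7053 -0.2319  0.    ]
fence top L [0.6776 0.273  0.04  ]
fence top R [ 0.7005 -0.2261  0.04  ]
stop top fr R [0.6171 0.2718 0.059 ]
stop top back R [0.7147 0.2748 0.059 ]
stop base R [0.6203 0.2731 0.    ]
stop topfrL [0.6169 0.2998 0.059 ]
short [ 0.55   -0.0755  0.03  ]
short [ 0.5611 -0.1731  0.03  ]
short [ 0.4725 -0.1827  0.03  ]
short [ 0.4607 -0.0858  0.03  ]
dowel [ 0.4062 -0.0086  0.05  ]
bottle [0.4685 0.3888 0.    ]
[[ 0.9512  0.3087 -0.0006]
 [ 0.3087 -0.9512  0.0016]
 [-0.0001 -0.0017 -1.    ]]
```

```bash
cat >> h.py <<'E'
from scipy.spatial.transform import Rotation as R
def plan(*targets):
    s=r.observe();M=R.from_rotvec(s["orientation"]).as_matrix();yaw=np.arctan2(M[1,0],M[0,0])
    print("t %.2f"%s["t"],"pos",s["tool_pos"].round(4),"yaw %.3f"%yaw,"F",s["wrist_force"].round(1))
    for x,y,z,w in targets: print((M.T@(np.array([x,y,z])-s["tool_pos"])).round(3),"turn %.3f"%(yaw-w))
E
python3 -c "
from h import *
plan((.5,-.25,.2,0),(.43,.15,.2,-.274))"
```

```text
t 0.10 pos [ 0.2082 -0.6415  0.2216] yaw 0.314 F [-0.2  0.5  0.3]
[ 0.398 -0.282  0.022] turn 0.314
[ 0.455 -0.684  0.023] turn 0.588
```

Emit:
move_arm([
  [0.087,0.05,-0.035,0,0.05],
  [0.087,0.1,-0.07,0,0.1],
  [0.087,0.15,-0.106,0.0,0.15],
  [0.087,0.2,-0.141,0,0.2],
  [0.087,0.25,-0.176,0,0.25],
  [0.087,0.3,-0.211,0,0.3],
  [0.087,0.35,-0.25,0,0.3],
  [0.087,0.398,-0.29,0.01,0.35],
  [0.087,0.41,-0.34,0.02,0.4],
  [0.087,0.415,-0.4,0.02,0.45],
])

```text
t: 1.35
tool_pos: [0.4794, -0.1314, 0.2013]
orientation: [-3.133, 0.216, 0.003]
wrist_force: [0.8, 1.7, -0.5]
grip_width: 0.0868
grip_force: 0.0
```

```bash
python3 -c "
from h import *
plan((.43,.15,.1,-.274),(.43,.15,.012,-.274))"
```

```text
t 1.35 pos [ 0.4794 -0.1314  0.2013] yaw -0.137 F [ 0.8  1.7 -0.5]
[-0.087 -0.272  0.102] turn 0.137
[-0.087 -0.272  0.19 ] turn 0.137
```

Emit:
move_arm([
  [0.087,-0.017,-0.055,0,0.03],
  [0.087,-0.035,-0.11,0,0.06],
  [0.087,-0.053,-0.165,0,0.1],
  [0.087,-0.07,-0.22,0.0,0.137],
  [0.087,-0.087,-0.272,0.03,0.137],
  [0.087,-0.087,-0.272,0.08,0.137],
  [0.087,-0.087,-0.272,0.1,0.137],
  [0.087,-0.087,-0.272,0.1,0.137],
])

```text
t: 2.35
tool_pos: [0.429, 0.1474, 0.1011]
orientation: [3.111, -0.427, -0.006]
wrist_force: [0.9, -0.1, 1.0]
grip_width: 0.087
grip_force: 0.0
```

```bash
python3 - <<'E'
from h import *
import cv2
plan((.43,.15,.012,-.274))
cv2.imwrite("pics/top1.png",cv2.convertScaleAbs(cv2.resize(r.grab_frame("top")[120:265,180:400,::-1],None,fx=2,fy=2),alpha=1.4))
cv2.imwrite("pics/w1.png",r.grab_frame("wrist")[:,:,::-1])
cv2.imwrite("pics/1.png",np.vstack([cv2.resize(cv2.imread("pics/top1.png"),(440,290)),cv2.resize(cv2.imread("pics/w1.png"),(440,275))]))
E
```

```text
t 2.35 pos [0.429  0.1474 0.1011] yaw -0.273 F [ 0.9 -0.1  1. ]
[ 0.001 -0.003  0.089] turn 0.001
```

View pics/1.png

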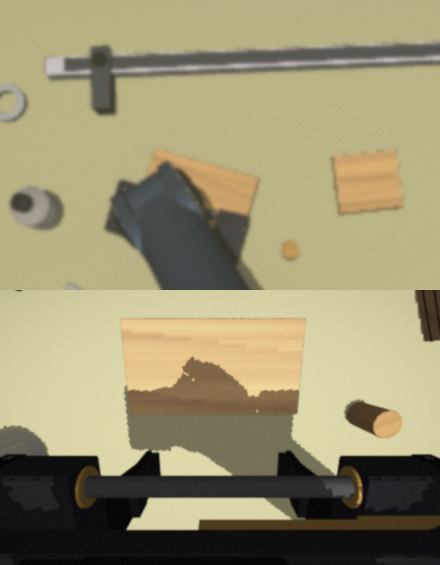

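The picture shows the blank's near edge (wrist view, cols 128–300) parallel to the fingers (cols 145 and 295), with a gap between them. I'll go down and push in an arc.

Emit:
move_arm([
  [0.087,0,0,0.04,0],
  [0.087,0,0,0.075,0],
  [0.087,0,0,0.089,0],
  [0.087,0,0,0.089,0],
])

```text
t: 2.95
tool_pos: [0.4308, 0.1479, 0.0138]
orientation: [3.112, -0.428, 0.0]
wrist_force: [1.2, 0.5, -0.3]
grip_width: 0.0871
grip_force: 0.0
```

```bash
python3 - <<'E'
from h import *
plan(*[(.43+.145*f,.15+.015*f,.012,-.274+.321*f) for f in (.12,.3,.5,.7,.9,.97)])
print(r.observe()["joint_pos"].round(2))
E
```

```text
t 2.95 pos [0.4308 0.1479 0.0138] yaw -0.273 F [ 1.2  0.5 -0.3]
[ 0.015 -0.008  0.002] turn -0.038
[ 0.039 -0.018  0.002] turn -0.096
[ 0.066 -0.029  0.002] turn -0.160
[ 0.094 -0.039  0.002] turn -0.224
[ 0.121 -0.05   0.002] turn -0.288
[ 0.13  -0.054  0.002] turn -0.311
[-0.14  0.46 -0.34  2.2   0.3   0.53 -2.56]
```

Emit:
move_arm([
  [0.087,0.015,-0.004,0.001,0],
  [0.087,0.03,-0.01,0.001,-0.05],
  [0.087,0.048,-0.018,0.001,-0.1],
  [0.087,0.066,-0.026,0.001,-0.16],
  [0.087,0.084,-0.034,0.001,-0.2],
  [0.087,0.1,-0.041,0.001,-0.25],
  [0.087,0.115,-0.048,0.001,-0.29],
  [0.087,0.125,-0.053,0.001,-0.32],
  [0.087,0.125,-0.053,0.001,-0.32],
])

```text
t: 4.08
tool_pos: [0.5669, 0.1653, 0.0133]
orientation: [-3.14, -0.072, -0.004]
wrist_force: [0.4, -0.0, 0.3]
grip_width: 0.0871
grip_force: 0.0
```

Emit:
move_arm([
  [0.087,-0.02,0,0,0],
  [0.087,-0.04,0,-0.04,0],
  [0.087,-0.06,0,-0.1,0],
  [0.087,-0.1,0.02,-0.14,-0.1],
  [0.087,-0.1,0.05,-0.14,-0.25],
  [0.087,-0.1,0.1,-0.14,-0.4],
  [0.06,-0.08,0.15,-0.14,-0.55],
  [0.06,-0.05,0.17,-0.14,-0.7],
  [0.05,-0.03,0.18,-0.14,-0.85],
  [0.05,0,0.2,-0.14,-1.0],
])

```text
t: 5.32
tool_pos: [0.5746, -0.0343, 0.1531]
orientation: [2.716, 1.578, 0.001]
wrist_force: [0.8, 0.7, -1.1]
grip_width: 0.0555
grip_force: 0.0
```

```bash
python3 - <<'E'
from h import *
import cv2
plan();print(r.observe()["joint_pos"].round(2))
cv2.imwrite("pics/2.png",cv2.convertScaleAbs(cv2.resize(r.grab_frame("top")[130:255,195:395,::-1],None,fx=4,fy=4,interpolation=2),alpha=1.4))
E
```

```text
t 5.33 pos [ 0.5746 -0.0343  0.1531] yaw 1.053 F [ 0.8  0.7 -1.1]
[ 0.47  0.46 -0.64  1.82  0.33  0.97 -0.82]
```

View pics/2.png

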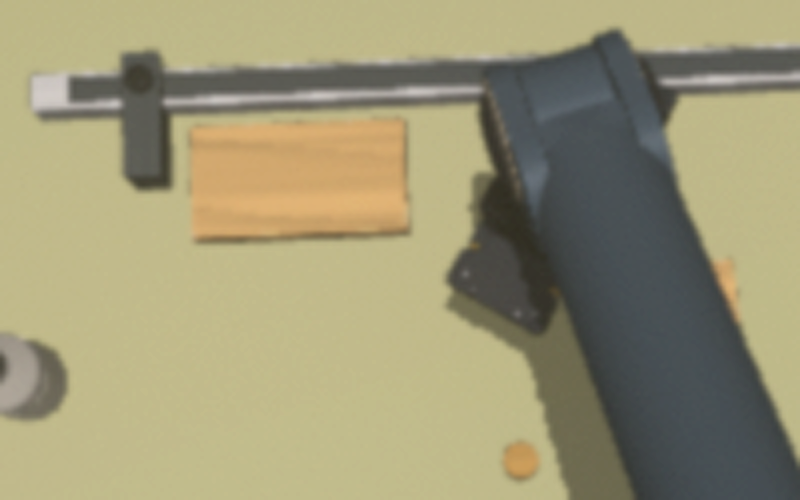

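The blank now sits parallel to the fence, with its left end at col 192 and its right end at col 406. The gap to the stop is about 20 px and the gap to the fence is small.

```bash
python3 - <<'E'
from h import *
for a in [(192,128),(405,120),(408,232),(194,238)]: print(crop(*a,.03).round(4))
e=(crop(405,120,.03)+crop(408,232,.03))/2; print(e)
f=np.array([-.047,.999]); 
p=lambda d,z:(e[0]+f[0]*d,e[1]+f[1]*d,z,1.618)
plan(p(-.03,.153),p(-.03,.013),p(0,.013),p(.015,.013))
E
```

```text
[0.6631 0.2528 0.03  ]
[0.6708 0.0843 0.03  ]
[0.5812 0.0806 0.03  ]
[0.575  0.2487 0.03  ]
[0.62597669 0.08242577 0.03      ]
t 5.38 pos [ 0.5792 -0.0385  0.153 ] yaw 1.051 F [ 5.  -2.3  0.8]
[ 0.103 -0.003  0.   ] turn -0.567
[ 0.103 -0.004  0.14 ] turn -0.567
[ 0.128 -0.02   0.14 ] turn -0.567
[ 0.141 -0.028  0.14 ] turn -0.567
```

Emit:
move_arm([
  [0.05,0.03,-0.001,0,-0.15],
  [0.05,0.06,-0.002,0,-0.3],
  [0.05,0.09,-0.003,0,-0.45],
  [0.05,0.1,-0.003,0,-0.567],
  [0.05,0.1,-0.003,0,-0.567],
  [0.05,0.1,-0.003,0.05,-0.567],
  [0.05,0.1,-0.003,0.05,-0.567],
])

```text
t: 6.25
tool_pos: [0.6188, 0.0512, 0.0994]
orientation: [-2.174, -2.263, 0.011]
wrist_force: [-0.0, -0.1, -0.3]
grip_width: 0.0501
grip_force: 0.0
```

```bash
python3 - <<'E'
from h import *
e=np.array([.626,.0824]);f=np.array([-.047,.999]); 
p=lambda d,z:(e[0]+f[0]*d,e[1]+f[1]*d,z,1.618)
plan(p(-.03,.013),p(.01,.013),p(.015,.013))
E
```

```text
t 6.25 pos [0.6188 0.0512 0.0994] yaw 1.611 F [-0.  -0.1 -0.3]
[0.001 0.009 0.086] turn -0.007
[0.041 0.009 0.086] turn -0.007
[0.046 0.009 0.086] turn -0.007
```

Emit:
move_arm([
  [0.05,0,0.009,0.05,-0.007],
  [0.05,0,0.009,0.083,-0.007],
  [0.05,0,0.009,0.083,-0.007],
  [0.05,0.015,0.009,0.083,-0.007],
  [0.05,0.028,0.009,0.083,-0.007],
  [0.05,0.036,0.009,0.083,-0.007],
  [0.05,0.04,0.009,0.083,-0.007],
  [0.05,0.042,0.009,0.083,-0.007],
  [0.05,0.042,0.009,0.083,-0.007],
])

```text
t: 7.38
tool_pos: [0.6302, 0.0908, 0.0208]
orientation: [2.163, 2.269, -0.009]
wrist_force: [-0.1, -9.0, 7.0]
grip_width: 0.0501
grip_force: 4.9
```

Emit:
move_arm([
  [0.05,0.002,0,0,0],
  [0.05,0.004,0,0,0],
  [0.05,0.004,0,0,0],
])

```text
t: 7.75
tool_pos: [0.6302, 0.0908, 0.0208]
orientation: [2.162, 2.265, -0.016]
wrist_force: [-0.9, -15.5, 11.7]
grip_width: 0.0504
grip_force: 7.8
```

Emit:
move_arm([
  [0.05,-0.02,0,0,0],
  [0.05,-0.03,0,0,0],
  [0.05,-0.03,0,-0.05,0],
  [0.087,-0.03,-0.02,-0.1,0.15],
  [0.087,-0.03,-0.06,-0.12,0.33],
  [0.087,-0.03,-0.1,-0.12,0.5],
  [0.087,-0.03,-0.13,-0.12,0.68],
  [0.087,0,-0.13,-0.12,0.86],
  [0.087,0.03,-0.13,-0.12,1.04],
  [0.087,0.05,-0.13,-0.12,1.2],
])

```text
t: 9.0
tool_pos: [0.4959, 0.1457, 0.1397]
orientation: [-3.072, -0.652, -0.001]
wrist_force: [0.1, -1.3, 0.3]
grip_width: 0.0868
grip_force: 0.0
```

```bash
python3 - <<'E'
from h import *
import cv2
plan((.535,.175,.12,.047),(.535,.175,.013,.047));print(r.observe()["joint_pos"].round(2))
cv2.imwrite("pics/3.png",cv2.convertScaleAbs(cv2.resize(r.grab_frame("top")[130:255,195:395,::-1],None,fx=4,fy=4,interpolation=2),alpha=1.4))
E
```

```text
t 9.00 pos [0.4959 0.1457 0.1397] yaw 0.418 F [ 0.1 -1.3  0.3]
[ 0.048 -0.011  0.02 ] turn 0.371
[ 0.048 -0.011  0.127] turn 0.371
[ 0.09  0.36 -0.56  1.97  0.25  0.88 -1.75]
```

View pics/3.png

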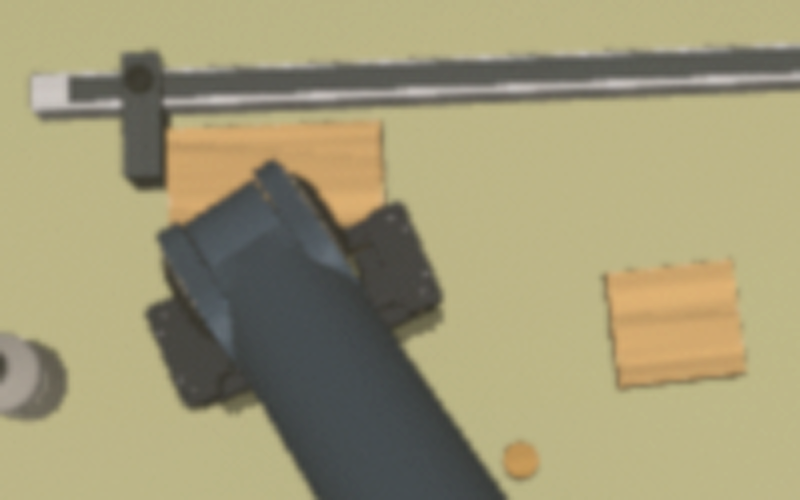

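The blank's left end (col 167) now touches the stop face, and about 12 mm is left to the fence. Next I'll press it to the fence.

Emit:
move_arm([
  [0.087,0.02,-0.005,0.0,0.15],
  [0.087,0.04,-0.01,0.0,0.3],
  [0.087,0.048,-0.011,0.02,0.371],
  [0.087,0.048,-0.011,0.06,0.371],
  [0.087,0.048,-0.011,0.1,0.371],
  [0.087,0.048,-0.011,0.127,0.371],
  [0.087,0.048,-0.011,0.127,0.371],
])

```text
t: 9.93
tool_pos: [0.5339, 0.1724, 0.0105]
orientation: [3.14, 0.082, -0.008]
wrist_force: [-0.7, -1.0, 0.2]
grip_width: 0.087
grip_force: 0.0
```

```bash
python3 - <<'E'
from h import *
plan((.56,.175,.013,.047),(.582,.178,.013,.047),(.584,.178,.013,.047))
E
```

```text
t 9.93 pos [0.5339 0.1724 0.0105] yaw 0.052 F [-0.7 -1.   0.2]
[ 0.026 -0.001 -0.003] turn 0.005
[ 0.048 -0.003 -0.003] turn 0.005
[ 0.05  -0.003 -0.003] turn 0.005
```

Emit:
move_arm([
  [0.087,0.012,0,-0.002,0.005],
  [0.087,0.024,0,-0.002,0.005],
  [0.087,0.032,0,-0.002,0.005],
  [0.087,0.038,-0.001,-0.002,0.005],
  [0.087,0.043,-0.003,-0.002,0.005],
  [0.087,0.047,-0.005,-0.002,0.005],
  [0.087,0.049,-0.006,-0.002,0.005],
  [0.087,0.049,-0.006,-0.002,0.005],
])

```text
t: 10.92
tool_pos: [0.5827, 0.1806, 0.0139]
orientation: [3.139, 0.071, -0.006]
wrist_force: [-4.4, -2.4, 1.3]
grip_width: 0.0871
grip_force: 2.4
```

Emit:
move_arm([
  [0.087,0.002,-0.001,0,0],
  [0.087,0.004,-0.002,0,0],
  [0.087,0.004,-0.003,0,0],
])

```text
t: 11.3
tool_pos: [0.5828, 0.1818, 0.0131]
orientation: [3.134, 0.071, -0.018]
wrist_force: [-10.7, -6.7, 4.0]
grip_width: 0.0867
grip_force: 5.8
```

Emit:
move_arm([
  [0.087,0.003,-0.001,0,0],
  [0.087,0.006,-0.002,0,0],
  [0.087,0.006,-0.002,0,0],
  [0.087,0,0,0,0],
  [0.087,-0.02,0,0,0],
  [0.087,-0.04,0,0,0],
  [0.087,-0.06,0,-0.03,0],
  [0.087,-0.1,0.0,-0.08,0],
  [0.087,-0.12,0.02,-0.12,0],
  [0.087,-0.12,0.05,-0.14,0],
])

```text
t: 12.55
tool_pos: [0.471, 0.1309, 0.1574]
orientation: [-3.139, -0.077, -0.009]
wrist_force: [0.8, 0.2, -0.7]
grip_width: 0.087
grip_force: 0.0
```

Emit:
move_arm([
  [0.087,0,0.06,0,0],
  [0.087,0,0.12,0,0],
  [0.087,0.0,0.16,0,0],
  [0.087,0.0,0.16,0,0],
])

```text
t: 13.05
tool_pos: [0.4789, -0.0341, 0.155]
orientation: [3.14, 0.06, 0.004]
wrist_force: [-0.1, 0.9, -0.3]
grip_width: 0.087
grip_force: 0.0
```

```bash
python3 - <<'E'
from h import *
import cv2
plan()
a=r.grab_frame("top")[145:195,220:310,::-1];b=r.grab_frame("scene")[165:225,375:485,::-1]
f=lambda i:cv2.convertScaleAbs(cv2.resize(i,(540,300),interpolation=2),alpha=1.5)
cv2.imwrite("pics/4.png",np.vstack([f(a),f(b)]))
E
```

```text
t 13.05 pos [ 0.4789 -0.0341  0.155 ] yaw 0.038 F [-0.1  0.9 -0.3]
```

View pics/4.png

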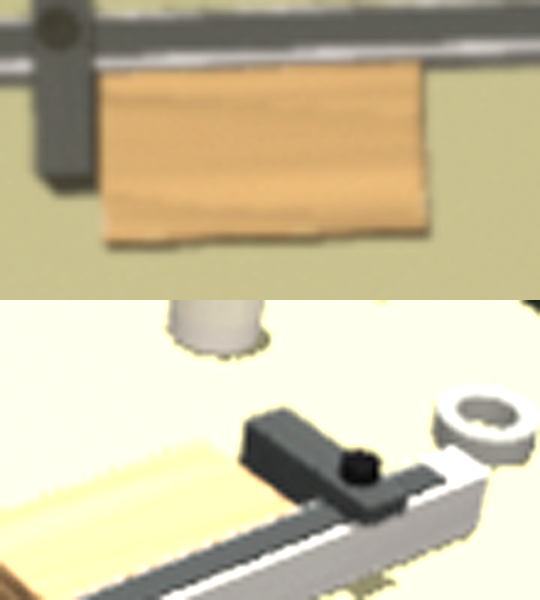

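The blank is flush along the fence. There may be a gap of about 1 mm at the stop (col 97 to 101, at 6 px per image pixel), so I'll nudge the end once more.

Emit:
move_arm([
  [0.087,0.03,0,0,-0.17],
  [0.087,0.06,0,0,-0.34],
  [0.05,0.09,0,0,-0.51],
  [0.05,0.12,0,0,-0.68],
  [0.05,0.15,-0.02,0,-0.85],
  [0.05,0.155,-0.05,0,-1.02],
  [0.05,0.155,-0.08,0,-1.19],
  [0.05,0.155,-0.09,0.03,-1.36],
  [0.05,0.155,-0.09,0.05,-1.53],
  [0.05,0.155,-0.09,0.05,-1.58],
])

```text
t: 14.4
tool_pos: [0.6275, 0.0687, 0.1028]
orientation: [-2.152, -2.285, 0.001]
wrist_force: [0.3, -0.5, 0.1]
grip_width: 0.05
grip_force: 0.0
```

```bash
python3 - <<'E'
from h import *
plan((.637,.07,.014,1.618),(.636,.091,.014,1.618))
E
```

```text
t 14.40 pos [0.6275 0.0687 0.1028] yaw 1.631 F [ 0.3 -0.5  0.1]
[0.001 0.01  0.089] turn 0.013
[0.022 0.01  0.089] turn 0.013
```

Emit:
move_arm([
  [0.05,0,0.009,0.05,0.013],
  [0.05,0,0.009,0.086,0.013],
  [0.05,0,0.009,0.086,0.013],
  [0.05,0.01,0.009,0.086,0.013],
  [0.05,0.017,0.009,0.086,0.013],
  [0.05,0.021,0.009,0.086,0.013],
  [0.05,0.024,0.009,0.086,0.013],
  [0.05,0.026,0.009,0.086,0.013],
  [0.05,0.026,0.009,0.086,0.013],
])

```text
t: 15.52
tool_pos: [0.6367, 0.0909, 0.0188]
orientation: [2.175, 2.264, -0.002]
wrist_force: [0.1, -3.6, 2.6]
grip_width: 0.05
grip_force: 2.0
```

Emit:
move_arm([
  [0.05,0.003,0,0,0],
  [0.05,0.005,0,0,0],
  [0.05,0.005,0,0,0],
])

```text
t: 15.9
tool_pos: [0.6367, 0.091, 0.0187]
orientation: [2.174, 2.259, -0.012]
wrist_force: [-0.6, -11.5, 6.7]
grip_width: 0.0504
grip_force: 5.9
```

Emit:
move_arm([
  [0.05,-0.01,0,0,0],
  [0.05,-0.03,0,0,0],
  [0.05,-0.03,0,-0.05,0],
  [0.087,-0.03,-0.02,-0.1,0.15],
  [0.087,-0.03,-0.06,-0.12,0.33],
  [0.087,-0.03,-0.1,-0.12,0.5],
  [0.087,-0.03,-0.12,-0.12,0.68],
  [0.087,0,-0.12,-0.12,0.86],
  [0.087,0.03,-0.12,-0.12,1.04],
  [0.087,0.06,-0.12,-0.12,1.2],
])

```text
t: 17.15
tool_pos: [0.5135, 0.1532, 0.1384]
orientation: [-3.076, -0.633, -0.0]
wrist_force: [0.4, -0.7, 0.7]
grip_width: 0.0866
grip_force: 0.0
```

```bash
python3 - <<'E'
from h import *
plan((.55,.178,.12,.047),(.55,.178,.014,.047))
E
```

```text
t 17.15 pos [0.5135 0.1532 0.1384] yaw 0.406 F [ 0.4 -0.7  0.7]
[ 0.043 -0.008  0.018] turn 0.359
[ 0.043 -0.008  0.124] turn 0.359
```

Emit:
move_arm([
  [0.087,0.02,-0.004,0.0,0.15],
  [0.087,0.035,-0.008,0.0,0.3],
  [0.087,0.043,-0.008,0.02,0.359],
  [0.087,0.043,-0.008,0.06,0.359],
  [0.087,0.043,-0.008,0.1,0.359],
  [0.087,0.043,-0.008,0.124,0.359],
  [0.087,0.043,-0.008,0.124,0.359],
])

```text
t: 18.02
tool_pos: [0.5482, 0.1764, 0.0125]
orientation: [3.14, 0.083, -0.007]
wrist_force: [-0.8, 0.1, -0.4]
grip_width: 0.087
grip_force: 0.0
```

```bash
python3 - <<'E'
from h import *
plan((.583,.18,.014,.047))
E
```

```text
t 18.02 pos [0.5482 0.1764 0.0125] yaw 0.053 F [-0.8  0.1 -0.4]
[ 0.035 -0.002 -0.002] turn 0.006
```

Emit:
move_arm([
  [0.087,0.012,0,-0.001,0.006],
  [0.087,0.022,0,-0.001,0.006],
  [0.087,0.028,0,-0.001,0.006],
  [0.087,0.032,-0.001,-0.001,0.006],
  [0.087,0.035,-0.001,-0.001,0.006],
  [0.087,0.038,-0.002,-0.001,0.006],
  [0.087,0.041,-0.003,-0.001,0.006],
  [0.087,0.041,-0.004,-0.001,0.006],
])

```text
t: 19.02
tool_pos: [0.5829, 0.1807, 0.014]
orientation: [3.133, 0.074, -0.025]
wrist_force: [-14.0, -5.4, 8.1]
grip_width: 0.087
grip_force: 7.3
```

Emit:
move_arm([
  [0.087,-0.01,0,0,0],
  [0.087,-0.03,0,0,0],
  [0.087,-0.05,0,0,0],
  [0.087,-0.08,0,-0.04,0],
  [0.087,-0.12,0.0,-0.09,0],
  [0.087,-0.12,0.05,-0.14,0],
  [0.087,-0.12,0.11,-0.14,0],
  [0.087,-0.12,0.17,-0.14,0],
  [0.087,-0.12,0.22,-0.14,0],
  [0.087,-0.12,0.22,-0.14,0],
])

```text
t: 20.27
tool_pos: [0.4814, -0.0468, 0.1558]
orientation: [3.139, 0.06, 0.002]
wrist_force: [-0.5, -0.5, 0.3]
grip_width: 0.0868
grip_force: 0.0
```

```bash
python3 - <<'E'
from h import *
import cv2
plan()
i=r.grab_frame("top")[:,:,::-1]
f=lambda i:cv2.convertScaleAbs(cv2.resize(i,(540,300),interpolation=2),alpha=1.5)
cv2.imwrite("pics/5.png",np.vstack([f(i[145:195,220:310]),f(i[60:310,80:530])]))
E
```

```text
t 20.27 pos [ 0.4814 -0.0468  0.1558] yaw 0.038 F [-0.5 -0.5  0.3]
```

View pics/5.png

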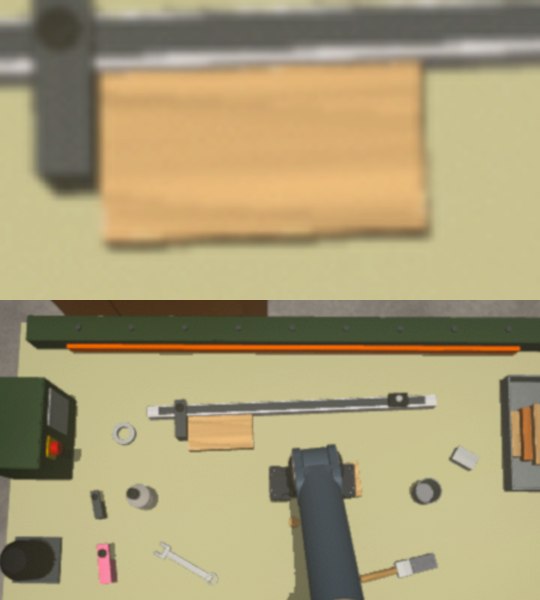

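The blank is seated against both the fence and the stop (corner at about (101,70) in the upper crop), and the bystanders are where they were. I'm handing it in.

```bash
python3 -c "
from rig import r
print(r.finish_job())"
```

```text
the job is handed in; nothing more can be done
None
```

I pushed the long blank flat against the fence with its end against the dark steel stop and handed the job in at about 20 s; in the last pictures the loose things I could see had not moved, though the gripper partly hid the short blank and the dowel.

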